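# Close up the crumb collector

### The arm

A 6-joint arm with a two-finger parallel gripper is mounted at the origin on the work surface. World frame = base frame: x ahead of the robot, y to its left, z up, the work surface at z = 0. Lengths are in m, angles in degrees, forces in N, time in s.
With the tool pointing down it reaches from about 0.4 to 0.825 m from the base axis. Payload 7 kg.
Tool frame: the origin (TCP) lies at the very end of the fingers, on their centre line; the grasp point (between the pads) lies 19 mm behind it (r.grasp_offset is the z of the grasp point in the tool frame, in m); z points along the fingers, y is the direction in which the jaws open and shut (so a half turn about z gives the same grasp; the last joint's range is limited). The gripper opens to 88 mm and grips with 3 to 60 N. Pads are 19 mm wide; open, the fingers measure 130 mm over their backs; the gripper's body (78 mm by 193 mm) begins 47 mm behind the grasp point.
Start: joints at [-55.17, 20.546, 0.682, 0, -70.136, -16.507], TCP at [0.212, -0.641, 0.227] pointing down, gripper open.
Joint ranges: [-176.03, 176.03], [-82.01, 121.73], [-58.28, 71.71], [-173.87, 95.51], [-174.79, -0.11], [-173.66, 173.66]. Speed limits (degrees/s): [136.94, 136.94, 172.46, 180, 180, 180].

### API

Orientations are given as [roll, pitch, yaw] about the fixed x, y, z axes, in that order (R = Rz(yaw) Ry(pitch) Rx(roll)).
In Python, from plant import r, capture, calibration, order gives the robot as it stands.
- The arm moves only by the tool servo_tool, never from a script. Its arguments are lists of equal length, an entry for each row: "grip": the closure, from -1 (fully open) to 1 (shut), so that 0 is half open; "translation": the shift along the tool's x, y, z in m, a list of three; "turn": the turn about the tool's z in rad. A call has 1 to 10 rows; each row is the pose to reach, as a shift and turn from the pose commanded when the call began, along the tool's axes at that moment; what a row does not reach only later rows make up. A row lasts 1/12 s, in which the tool goes at most 41.7 mm and 7.16 degrees, less where a joint would pass 70% of its speed; a pose out of reach is approached as far as the arm can. A call with a gripper value outside its range is refused whole. The fingers move at their own pace and stop on an object; "newtons" is the grip in N (left out, the last holds). Time passes only in rows, so rows that repeat a pose let the fingers close. It gives the time, the measured TCP pose, the force and the opening at its end, in the units of the state.
- r.get_state(): the state, without advancing time (a new reading comes with each control period).
- capture(name): name is "scene" or "top" or "wrist"; returns (picture, depth): 384x512x3 uint8, blue, green, red; 384x512 float32, m along the optical axis (not along the pixel's ray), 0 where there is no reading.
- calibration(name): a dict with "fx", "fy", "cx", "cy" (pixels), "view" (4x4, takes a point from world to camera coordinates). Camera axes: x right, y up, looking along -z (the intrinsics and any distortion apply to the point x, -y, -z); pixel columns grow to the right and rows downward; lengths in m; the calibration is good to about 2 mm. A picture is of the moment at which its call begins: read the wrist's pose just before it. calibration takes no time and is no camera call; for the wrist camera it gives the pose at the moment of the call.
- order.close_job(): hands the job in, once; it reports no verdict.
The state is a dict: "time_s": time; "joints": joint angles; "qd": joint speeds; "joint_torque": joint torques, N m; "tcp_pos": TCP position; "eef_rot": TCP orientation; "contact_force": force on the tool from outside, world axes, zero at the start; "moment": the same for the moment, N m; "gripper_width": finger opening in m.
Only numpy, scipy, OpenCV 4.12 (cv2) and the standard library are available. Lean on these libraries where they do the work, as an engineer would, in place of code of your own. Each camera call takes 0.05 s, during which the arm holds its last target.

### The job

Close up the bakery's crumb collector after cleaning. First hang the roof-shaped crumb deflector astride the collector's raised bar and let go of it; then turn the cover's quarter-turn fastener clockwise until its bar and slot line up with the two dark grooves on the cover, and press the cover down fully home against the frame. Finish while still holding the cover pressed home with the fingers, and leave the loaf, the basket and the brush where they are.

Things in the scene. Friction and masses are not known exactly. Their poses are not given: they have to be found in the camera images.
- collector: crumb collector: fixed low white housing 240 (x) x 420 (y) mm, 90 mm high, on the table. Origin: centre of its underside; x points away from the robot at yaw 0, z up. Cover and fastener are in the top of its +y half (centre y = +100 mm); the bar on two posts stands on its -y half (y = -110 mm)
- bar_mid (a point): middle of the axis of the raised horizontal steel bar: 12 mm thick, 190 mm long, along the collector's x, 100 mm above the housing's top (190 mm above the table), carried by upright posts 14 mm thick at its two ends. x along the bar, z up
- frame_top (a point): centre of the square frame round the cover, at the height of the frame's upper face (90 mm above the table)
- cover (a joint): the cover, a steel plate 174 x 174 x 6 mm that sinks straight down inside the frame on a sprung seal. 0 (as found) = face 12 mm above the frame; 0.012 m = fully home, flush, on a hard stop. The spring needs 3 N to start, 12 N fully home, and lifts it again when let go. An unaligned fastener blocks it after about 3 mm
- cover_top (a point): centre of the cover's upper face, on the fastener's axis; moves with the cover. x, y as the collector's; two dark grooves 5 mm wide on the face lie along x, 30 to 74 mm either side of the centre
- fastener (a joint): quarter-turn fastener in the middle of the cover: angle of its grip bar from the grooves. 0 = aligned, positive = counter-clockwise from above; range -0.35 to 1.57, found at 0.7 to 1.35: turn clockwise to 0. No stop or click at 0; it stays where left (0.05 N m friction). The cover goes home only within about 0.14 rad of 0
- fastener_grip (a point): point in the fastener's grip bar, on its axis, 24 mm above the cover's face. The black bar is 46 mm long (x), 12 thick (y), from 6 to 36 mm above the cover's face, on a dark disc 48 mm across and 6 mm high; a bright line along its top marks the slot
- deflector: crumb deflector: loose rigid dark steel roof shape, 0.2-0.4 kg, 90 mm long (x along ridge), standing upright on its lower edges. Origin: centre of its underside, on the table; z up. Flat ridge 32 mm wide, 4 thick; side sheets slope out 15 degrees to 68 mm wide at the foot (inside 24 to 60 mm). Grip fin on the ridge: 60 mm long (x), 14 thick (y), 71 to 109 mm above the origin
- deflector_crest (a point): point in the middle of the underside of the deflector's ridge, 67 mm above its origin; when hung it rests on the bar, 6 mm above the bar's axis. x along the ridge, z up
- loaf: bystander: a brown loaf 200 x 110 x 85 mm; origin: centre of its underside
- basket: bystander: a round wooden proving basket, 190 mm across, 75 mm high; origin: centre of its underside
- brush: bystander: a hand brush lying on the table; origin: on its underside
Things that resemble listed ones, but are neither listed nor needed, are in the scene too. What is meant by the deflector is not purple or yellow, and is the larger of those in its own colour.

How it is judged (in metres and radians):
On the way, in this order (a step that is already met when the one before it is completed fails the run):
1. the deflector hangs astride the bar, let go (z of deflector_crest in the frame of bar_mid between 0.001 and 0.014 m and y of deflector_crest in the frame of bar_mid between -0.015 and 0.015 m and contact force between deflector and collector above 0.5 N and contact force between the fingers and deflector below 0.1 N), for 0.2 s.
2. the fastener is turned into line with the grooves (value of joint fastener between -0.15 and 0.15 rad), for 0.1 s.
At the end, for the whole second after the job is handed in: Fingers hold the cover at least 10 of 12 mm down with over 5 N, fastener within 0.17 rad of the grooves; the deflector hangs still and untouched astride the bar, ridge on it (within 15 mm sideways, 70 mm along, 0.3 rad), leaning under 0.4 rad (value of joint cover above 0.01 m and value of joint fastener between -0.17 and 0.17 rad and contact force between the fingers and cover above 5 N and z of deflector_crest in the frame of bar_mid between 0.001 and 0.014 m and y of deflector_crest in the frame of bar_mid between -0.015 and 0.015 m and x of deflector_crest in the frame of bar_mid between -0.07 and 0.07 m and angle between the x axis of deflector and the x axis of bar_mid, either way round below 0.3 rad and angle between deflector's own z axis and vertical below 0.4 rad and linear speed of deflector below 0.03 m/s and contact force between each of the arm, the fingers and deflector below 0.1 N and contact force between deflector and cover below 0.1 N); the arm keeps its last pose, push and grip.
It fails at once if the loaf, the basket or the brush is pushed more than 30 mm away (distance of any of loaf, basket, brush from where it was at the start of the episode above 0.03 m).
It also fails if it takes over 58 s, if anything falls off the work surface, if the arm or the gripper's body presses on something with over 40 N, if the wrist force passes 120 N, or if a joint passes its speed limit or range.

## Working session

There is one attempt and no reset: what is moved stays moved. The work goes in short steps, Python scripts to look and compute and a tool call to move; the robot and the scene stay as the last step left them, time stands still between calls to the robot, and variables do not carry over. Pictures are saved under pics/ and viewed, and the job is handed in when it is done.

Besides the shell and the picture viewer there is one more tool, called after "Call:" by a JSON object that holds its "op" and its "data", one argument or row to a line. servo_tool: Moves the arm, as the interface text tells. Its arguments: {"type":"object","properties":{"grip":{"type":"array","items":{"type":"number"}},"translation":{"type":"array","items":{"type":"array","items":{"type":"number"}}},"turn":{"type":"array","items":{"type":"number"}},"newtons":{"type":"number"}},"required":["grip","translation","turn"]}

```bash
ls; mkdir -p pics
cat > h.py <<'E'
import numpy as np, cv2
from plant import r, capture, calibration, order
def snap(n,f):
    c=calibration(n); p,d=capture(n); cv2.imwrite('pics/'+f+'.png',p); np.savez('pics/'+f+'.npz',p=p,d=d,**{k:np.array(v) for k,v in c.items()}); return p,d,c
def load(f):
    z=np.load('pics/'+f+'.npz',allow_pickle=True); return z['p'],z['d'],z
def ray(c,u,v):
    K=np.array([[c['fx'],0,c['cx']],[0,c['fy'],c['cy']],[0,0,1]],float)
    dist=np.array(c['dist'],float) if 'dist' in c else None
    q=cv2.undistortPoints(np.array([[[u,v]]],float),K,dist)[0,0]
    V=np.array(c['view'],float); R,t=V[:3,:3],V[:3,3]
    return -R.T@t, R.T@np.array([q[0],-q[1],-1.])
def onz(c,u,v,z):
    o,d=ray(c,u,v); return o+d*(z-o[2])/d[2]
def dep(c,u,v,D):
    o,d=ray(c,u,v); return o+d*D[int(round(v)),int(round(u))]
E
python3 - <<'E'
from h import *
for n in ('scene','top','wrist'):
    p,d,c=snap(n,n+'0'); print(n,{k:(np.round(v,3).tolist() if k!='view' else np.round(v,3).tolist()) for k,v in c.items()})
print(r.get_state(), r.grasp_offset)
E
```

```text
pics
scene {'fx': 434.63, 'fy': 434.63, 'cx': 249.315, 'cy': 194.708, 'view': [[-0.072, 0.997, 0.011, 0.034], [-0.554, -0.049, 0.831, 0.149], [0.829, 0.053, 0.556, -1.978], [0.0, 0.0, 0.0, 1.0]]}
top {'fx': 496.018, 'fy': 496.018, 'cx': 257.193, 'cy': 186.986, 'view': [[-0.009, -1.0, 0.007, -0.015], [0.995, -0.009, 0.097, -0.494], [-0.097, 0.008, 0.995, -1.628], [0.0, 0.0, 0.0, 1.0]]}
wrist {'fx': 305.151, 'fy': 305.151, 'cx': 256.431, 'cy': 185.362, 'view': [[-0.312, 0.95, 0.002, 0.674], [-0.914, -0.3, -0.272, 0.037], [-0.258, -0.087, 0.962, -0.389], [0.0, 0.0, 0.0, 1.0]]}
{'time_s': 0.15, 'joints': array([-5.51709800e+01,  2.05825478e+01,  6.47584881e-01, -1.40245320e-02,
       -7.01380612e+01, -1.65051717e+01]), 'qd': array([-0.03791412, -0.13608308,  0.03923707,  0.03411992,  0.04386933,
        0.0397854 ]), 'joint_torque': array([ 3.51486296e-04, -5.83277893e+01,  2.93289936e+01,  7.00117350e+00,
        8.80197622e-03, -1.12270477e-04]), 'tcp_pos': array([ 0.21204828, -0.64044142,  0.22584711]), 'eef_rot': array([ 1.79926239e+02, -8.10552414e-03, -1.61680920e+02]), 'contact_force': array([ 0.4355904 ,  1.03323222, -0.01831014]), 'moment': array([-0.00471478,  0.00025236,  0.00098634]), 'gripper_width': 0.08800433609386002} -0.0188
```

View pics/scene0.png

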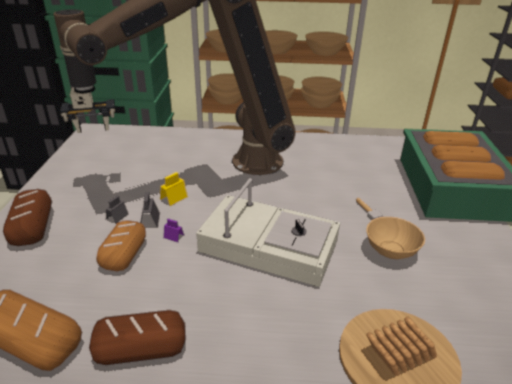

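View pics/top0.png

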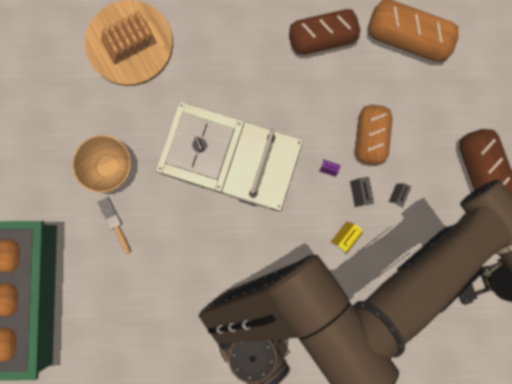

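View pics/wrist0.png

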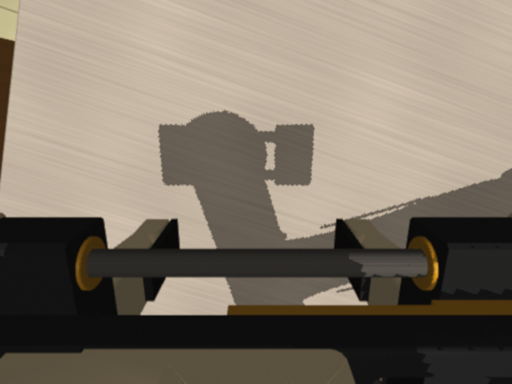

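The top view shows two grey deflectors at (362,192) and (400,194), plus a yellow and a purple one. The collector is centred near (230,157), with the fastener at (199,145) and the bar running from (271,135) to (255,192). I'll zoom in next.

Run:
```python
from h import *
p,d,c=load('top0')
a=cv2.resize(p[90:220,310:440],None,fx=4,fy=4,interpolation=cv2.INTER_CUBIC)
b=cv2.resize(p[95:225,150:310],None,fx=4,fy=4,interpolation=cv2.INTER_CUBIC)
cv2.imwrite('pics/za.png',a);cv2.imwrite('pics/zb.png',b)
p2,d2,c2=load('scene0')
cv2.imwrite('pics/zc.png',cv2.resize(p2[165:285,95:345],None,fx=3.2,fy=3.2,interpolation=cv2.INTER_CUBIC))
for u,v in [(362,192),(366,190),(400,194),(199,145),(263,163),(230,157),(271,135),(255,192)]:
    print(u,v,np.round(dep(c,u,v,d),3))
```

```text
362 192 [ 0.47  -0.36   0.064]
366 190 [ 0.474 -0.366  0.096]
400 194 [ 0.463 -0.486  0.057]
199 145 [0.616 0.162 0.138]
263 163 [ 0.549 -0.036  0.195]
230 157 [0.584 0.067 0.092]
271 135 [ 0.633 -0.061  0.201]
255 192 [ 0.465 -0.012  0.157]
```

View pics/za.png

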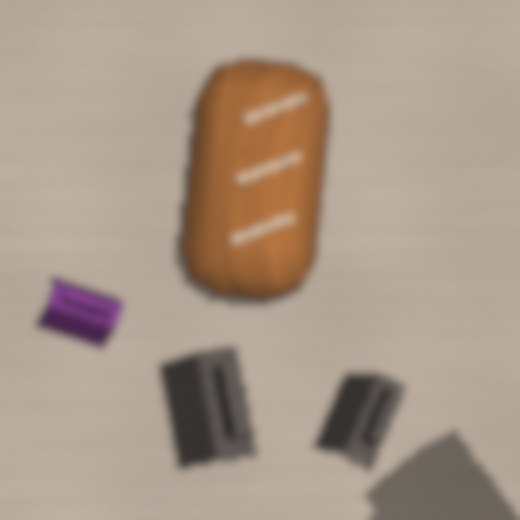

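View pics/zb.png

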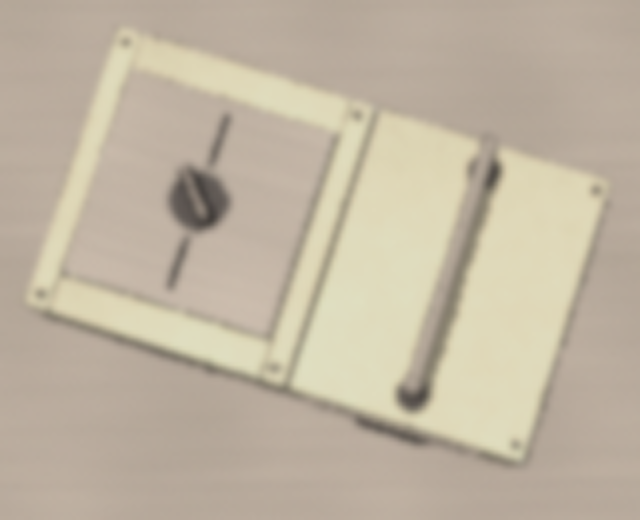

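View pics/zc.png

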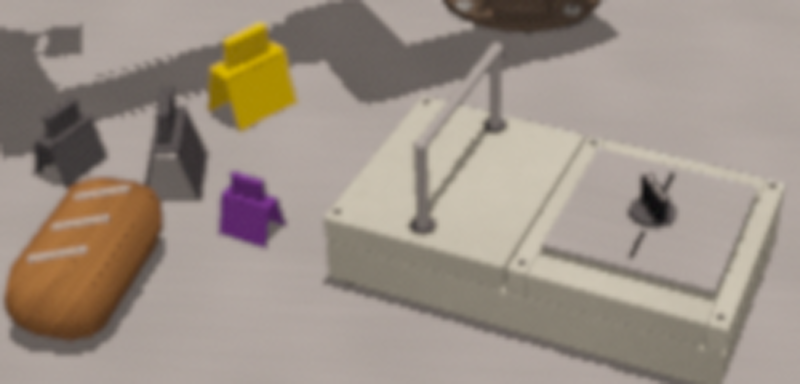

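```bash
cat >> h.py <<'E'
from scipy.spatial.transform import Rotation as Ro
def tri(obs):
    A=np.zeros((3,3));b=np.zeros(3)
    for c,u,v in obs:
        o,d=ray(c,u,v); d=d/np.linalg.norm(d); P=np.eye(3)-np.outer(d,d); A+=P;b+=P@o
    x=np.linalg.solve(A,b); res=[np.linalg.norm((np.eye(3)-np.outer(d/np.linalg.norm(d),d/np.linalg.norm(d)))@(x-o)) for o,d in (ray(*q) for q in obs)]
    return x,res
def tool(s=None):
    s=s or r.get_state(); return np.array(s['tcp_pos']),Ro.from_euler('xyz',s['eef_rot'],degrees=True).as_matrix()
def proj(c,X):
    V=np.array(c['view'],float);q=V[:3,:3]@X+V[:3,3];return c['fx']*q[0]/-q[2]+c['cx'],c['fy']*q[1]/q[2]+c['cy']
E
python3 - <<'E'
from h import *
c=calibration('wrist');V=np.array(c['view']);o=-V[:3,:3].T@V[:3,3]
t,R=tool(); print('cam in tool',R.T@(o-t),'axis',R.T@V[:3,:3].T@[0,0,-1], 'up',R.T@V[:3,:3].T@[0,1,0])
p,d,C=load('top0');p2,d2,C2=load('scene0')
# bar end caps etc
x=lambda u,v:(150+u/4,95+v/4); y=lambda u,v:(95+u/3.2,165+v/3.2)
for n,a,b in [('barfar',(490,140),(418,143)),('fastgrip',(200,190),(655,195)),('boxcornerSE',(603,183),(328,215)),('boxfarleft',(122,30),(722,325)),('cornrear',(40,294),(775,185))]:
    print(n,tri([(C,*x(*a)),(C2,*y(*b))]))
for n,a in [('C1',(122,30)),('C2',(608,182)),('C3',(524,462)),('C4',(28,300))]:
    print(n,np.round(onz(C,*x(*a),.09),4))
print(onz(C,*x(488,145),.19),onz(C,*x(412,390),.19))
print(onz(C,*x(229,113),.102),onz(C,*x(170,290),.102))
E
```

```text
cam in tool [ 0.071592    0.00036957 -0.15749602] axis [-2.72383015e-01 -3.91051276e-04  9.62188828e-01] up [0.96218644 0.00215556 0.27238321]
barfar (array([ 0.6492482 , -0.064317  ,  0.19432088]), [np.float64(0.0019525907740680821), np.float64(0.0019525907740681008)])
fastgrip (array([0.62563271, 0.16476285, 0.12795289]), [np.float64(0.005056334173351995), np.float64(0.0050563341733520185)])
boxcornerSE (array([ 0.63581862, -0.15954191,  0.0888534 ]), [np.float64(0.0018555590686198354), np.float64(0.0018555590686198961)])
boxfarleft (array([0.7652473 , 0.22913283, 0.08932902]), [np.float64(0.0017043312688064041), np.float64(0.0017043312688063209)])
cornrear (array([0.54947096, 0.29562973, 0.09069173]), [np.float64(0.003978206831609435), np.float64(0.003978206831609323)])
C1 [0.765  0.2273 0.09  ]
C2 [ 0.6366 -0.1653  0.09  ]
C3 [ 0.4112 -0.0943  0.09  ]
C4 [0.5445 0.3013 0.09  ]
[ 0.64653704 -0.06487525  0.19      ] [ 0.46083522 -0.0057375   0.19      ]
[0.6929451  0.13933266 0.102     ] [0.54999688 0.18618233 0.102     ]
```

```bash
cat >> h.py <<'E'
def go(x,y,z,yaw):
    t,R=tool(); s=r.get_state(); 
    d=(yaw-s['eef_rot'][2]+90)%180-90
    print('tool shift',np.round(R.T@(np.array([x,y,z])-t),4),'turn',round(-np.radians(d),4),'t',s['time_s'])
E
python3 -c "
from h import *
go(.50,-.36,.29,8)"
```

```text
tool shift [-0.3615  0.1758 -0.064 ] turn 0.1801 t 0.15
```

Call:
{"op": "servo_tool", "data": {
  "grip": [-1,-1,-1,-1,-1,-1,-1,-1,-1,-1],
  "translation": [
    [-0.36,0.176,-0.064],
    [-0.36,0.176,-0.064],
    [-0.36,0.176,-0.064],
    [-0.36,0.176,-0.064],
    [-0.36,0.176,-0.064],
    [-0.36,0.176,-0.064],
    [-0.36,0.176,-0.064],
    [-0.36,0.176,-0.064],
    [-0.36,0.176,-0.064],
    [-0.36,0.176,-0.064]
  ],
  "turn": [0.18,0.18,0.18,0.18,0.18,0.18,0.18,0.18,0.18,0.18],
  "newtons": 30
}}

```text
time_s: 0.98
tcp_pos: [0.5004, -0.3582, 0.2911]
eef_rot: [-180.0, 0.0, -171.9]
contact_force: [0.6, -1.2, 0.3]
gripper_width: 0.0879
```

Call:
{"op": "servo_tool", "data": {
  "grip": [-1,-1],
  "translation": [
    [0,0,0],
    [0,0,0]
  ],
  "turn": [0,0]
}}

```text
time_s: 1.15
tcp_pos: [0.4998, -0.359, 0.2904]
eef_rot: [180.0, -0.0, -171.8]
contact_force: [-0.6, -0.7, 0.6]
gripper_width: 0.0875
```

```bash
python3 -c "
from h import *
p,d,c=snap('wrist','w1');snap('top','top1');snap('scene','scene1')
print(r.get_state()['tcp_pos'],r.get_state()['eef_rot'])
print(proj(c,np.array([.47,-.36,.109])))"
```

```text
[ 0.49785745 -0.36092233  0.29016631] [ 1.79977032e+02 -4.16285134e-02 -1.72026660e+02]
(np.float64(258.74473358745627), np.float64(138.50026264277884))
```

View pics/w1.png

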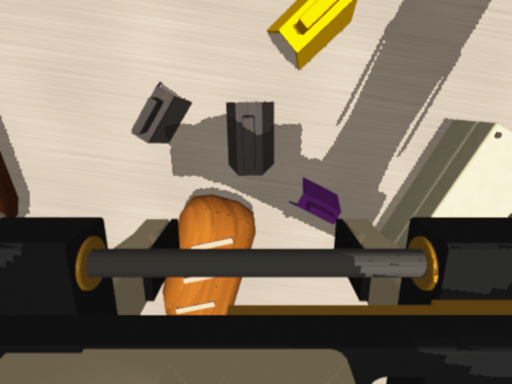

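```bash
python3 -c "
from h import *
p,d,c=load('w1')
z=cv2.resize(p[90:190,200:300],None,fx=6,fy=6,interpolation=cv2.INTER_CUBIC)
z=np.clip(z.astype(float)*2,0,255).astype('uint8')
cv2.imwrite('pics/w1z.png',z)
q,e,k=load('top1')
z=cv2.resize(q[160:225,330:430],None,fx=6,fy=6,interpolation=cv2.INTER_CUBIC)
cv2.imwrite('pics/t1z.png',np.clip(z.astype(float)*1.8,0,255).astype('uint8'))
"
```

```text
(no output)
```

View pics/w1z.png

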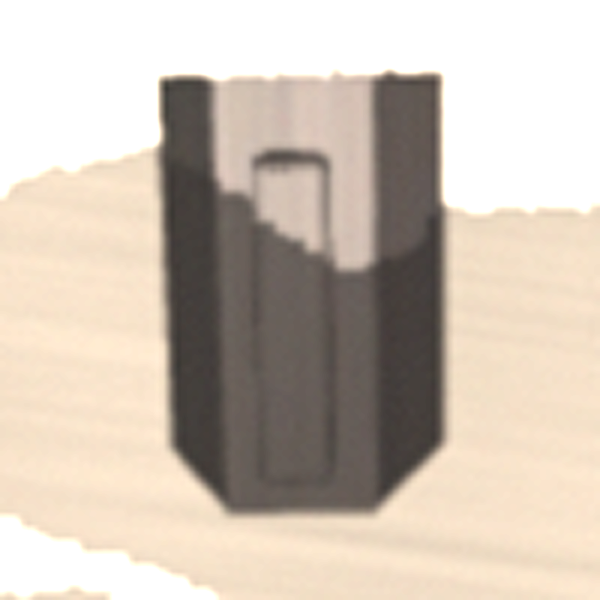

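View pics/t1z.png

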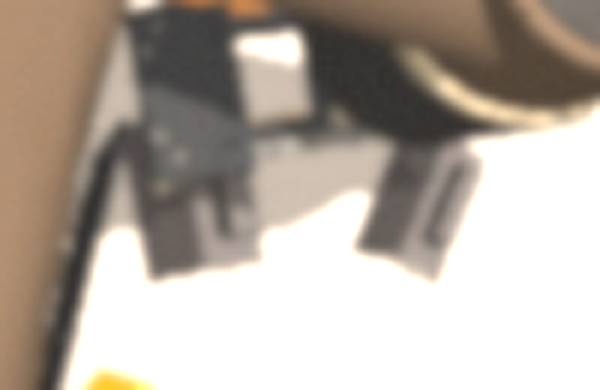

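```bash
python3 -c "
from h import *
p,d,c=load('w1')
f=lambda u,v:(200+(u+.5)/6-.5,90+(v+.5)/6-.5)
P=[onz(c,*f(*a),.109) for a in [(252,163),(328,163),(259,482),(331,485)]]
for q in P: print(np.round(q,4))
a=(P[0]+P[1])/2;b=(P[2]+P[3])/2;print('fin mid',(a+b)/2,'len',np.linalg.norm(a-b),'w',np.linalg.norm(P[0]-P[1]),'yaw',np.degrees(np.arctan2(*(b-a)[1::-1])))
Q=[onz(c,*f(*a),.071) for a in [(213,78),(372,76),(229,512),(377,512)]]
for q in Q: print(np.round(q,4))
a=(Q[0]+Q[1])/2;b=(Q[2]+Q[3])/2;print('ridge mid',(a+b)/2,np.linalg.norm(a-b),'w',np.linalg.norm(Q[0]-Q[1]),np.degrees(np.arctan2(*(b-a)[1::-1])))
for u,v in [(290,400),(290,220),(345,300),(235,150),(345,480)]: print(np.round(dep(c,*f(u,v),d),4))
p0,d0,c0=load('top0')
x=lambda u,v:(310+(u+.5)/4-.5,90+(v+.5)/4-.5)
print('tri near ridge end', tri([(c0,*x(234,350)),(c,*f(377,512))]))
"
```

```text
[ 0.4493 -0.3818  0.109 ]
[ 0.4474 -0.3682  0.109 ]
[ 0.5078 -0.373   0.109 ]
[ 0.5065 -0.3594  0.109 ]
fin mid [ 0.47775184 -0.37056642  0.109     ] len 0.05940512573131395 w 0.01374492539418069 yaw 8.542625937136597
[ 0.4364 -0.393   0.071 ]
[ 0.4316 -0.3618  0.071 ]
[ 0.524  -0.3789  0.071 ]
[ 0.5196 -0.3478  0.071 ]
ridge mid [ 0.47788165 -0.37039533  0.071     ] 0.08895929185209271 w 0.03159067392476589 9.082074681288459
[ 0.4915 -0.3692  0.1083]
[ 0.4586 -0.3737  0.1069]
[ 0.4764 -0.3608  0.0694]
[ 0.4496 -0.387   0.0703]
[ 0.5138 -0.3555  0.0704]
tri near ridge end (array([ 0.50180912, -0.35521079,  0.16656645]), [np.float64(0.005520807912502636), np.float64(0.005520807912502566)])
```

```bash
python3 -c "
from h import *
p,d,c=load('w1');p0,d0,c0=load('top0')
f=lambda u,v:(200+(u+.5)/6-.5,90+(v+.5)/6-.5)
x=lambda u,v:(310+(u+.5)/4-.5,90+(v+.5)/4-.5)
print('tri far ridge corner', tri([(c0,*x(234,350)),(c,*f(229,512))]))
go(.4778,-.3705,.12,8.8)
go(.4778,-.3705,.075,8.8)
"
```

```text
tri far ridge corner (array([ 0.51782992, -0.37725472,  0.08796812]), [np.float64(0.0021685771306894303), np.float64(0.002168577130689593)])
tool shift [ 0.0211 -0.0068  0.1702] turn -0.0144 t 1.3
tool shift [ 0.021  -0.0068  0.2152] turn -0.0144 t 1.3
```

Call:
{"op": "servo_tool", "data": {
  "grip": [-1,-1,-1,-1,-1],
  "translation": [
    [0.021,-0.007,0.03],
    [0.021,-0.007,0.07],
    [0.021,-0.007,0.11],
    [0.021,-0.007,0.14],
    [0.021,-0.007,0.14]
  ],
  "turn": [-0.014,-0.014,-0.014,-0.014,-0.014]
}}

```text
time_s: 1.72
tcp_pos: [0.4738, -0.3694, 0.1439]
eef_rot: [179.6, -0.5, -171.4]
contact_force: [-1.2, 0.5, -1.3]
gripper_width: 0.0879
```

```bash
python3 -c "
from h import *
for i in range(4): print(r.get_state()['tcp_pos'])
p,d,c=snap('wrist','w2')
print(r.get_state()['tcp_pos'],r.get_state()['eef_rot'])
"
```

```text
[ 0.47378809 -0.36939418  0.14385794]
[ 0.47378809 -0.36939418  0.14385794]
[ 0.47378809 -0.36939418  0.14385794]
[ 0.47378809 -0.36939418  0.14385794]
[ 0.47576903 -0.37051139  0.14773583] [ 179.80221162   -0.33484376 -171.30931007]
```

View pics/w2.png

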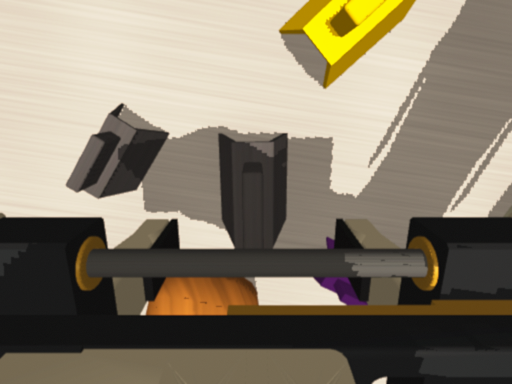

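The fin is between the open fingers: top edges at about u=243 and 264, near end at v=164. I'll triangulate it from the two wrist positions.

```bash
python3 -c "
from h import *
p,d,c=load('w1');p2,d2,c2=load('w2')
z=cv2.resize(p2[125:250,200:310],None,fx=5,fy=5,interpolation=cv2.INTER_CUBIC)
cv2.imwrite('pics/w2z.png',np.clip(z.astype(float)*2,0,255).astype('uint8'))
go(.4778,-.3705,.075,8.8)
"
```

```text
tool shift [-0.0024 -0.0005  0.0727] turn -0.0019 t 1.7667
```

View pics/w2z.png

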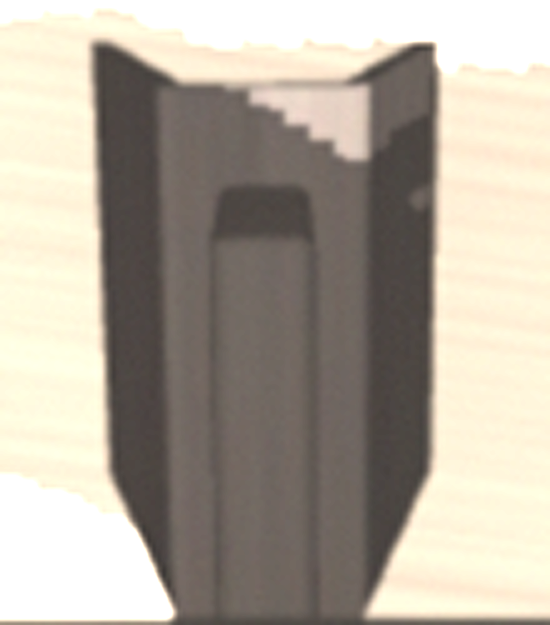

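```bash
python3 -c "
from h import *
p,d,c=load('w1');p2,d2,c2=load('w2')
f=lambda u,v:(200+(u+.5)/6-.5,90+(v+.5)/6-.5)
g=lambda u,v:(200+(u+.5)/5-.5,125+(v+.5)/5-.5)
for a,b in [((252,163),(213,238)),((328,163),(314,240)),((213,78),(158,88)),((372,76),(370,85))]: print(tri([(c,*f(*a)),(c2,*g(*b))]))
"
```

```text
(array([ 0.44943882, -0.38175909,  0.10709981]), [np.float64(9.950439233878637e-05), np.float64(9.950439233882559e-05)])
(array([ 0.44756165, -0.36837439,  0.10764138]), [np.float64(0.00021450614289779854), np.float64(0.00021450614289773514)])
(array([ 0.4364408 , -0.39334916,  0.06757686]), [np.float64(0.00010000347176760088), np.float64(0.00010000347176756586)])
(array([ 0.43145965, -0.36150967,  0.06665638]), [np.float64(0.00025140125676367445), np.float64(0.00025140125676374514)])
```

Call:
{"op": "servo_tool", "data": {
  "grip": [-1,-1,-1,-1,0.4,1,1,1,1,1],
  "translation": [
    [-0.002,0,0.03],
    [-0.002,0,0.06],
    [-0.002,0,0.072],
    [-0.002,0,0.072],
    [-0.002,0,0.072],
    [-0.002,0,0.072],
    [-0.002,0,0.072],
    [-0.002,0,0.072],
    [-0.002,0,0.072],
    [-0.002,0,0.072]
  ],
  "turn": [0,0,0,0,0,0,0,0,0,0],
  "newtons": 40
}}

```text
time_s: 2.6
tcp_pos: [0.4811, -0.3702, 0.0793]
eef_rot: [-180.0, 0.1, -171.2]
contact_force: [-0.2, -0.3, 0.3]
gripper_width: 0.053
```

Call:
{"op": "servo_tool", "data": {
  "grip": [1,1,1,1,1,1,1,1],
  "translation": [
    [0,0,0],
    [0,0,0],
    [0,0,0],
    [0,0,0],
    [0,0,0],
    [0,0,0],
    [0,0,0],
    [0,0,0]
  ],
  "turn": [0,0,0,0,0,0,0,0]
}}

```text
time_s: 3.27
tcp_pos: [0.4807, -0.3701, 0.0784]
eef_rot: [180.0, -0.0, -171.2]
contact_force: [-0.2, -0.1, -1.5]
gripper_width: 0.0135
```

```bash
python3 -c "
from h import *
t,R=tool();print(t,r.get_state()['eef_rot'],r.get_state()['gripper_width'])
go(.48,-.37,.30,8.8)
"
```

```text
[ 0.48070971 -0.37005545  0.0784155 ] [ 1.79993854e+02 -6.39024682e-03 -1.71193157e+02] 0.013524979084202582
tool shift [ 7.000e-04  2.000e-04 -2.216e-01] turn 0.0001 t 3.2667
```

Call:
{"op": "servo_tool", "data": {
  "grip": [1,1,1,1,1,1,1,1],
  "translation": [
    [0,0,-0.03],
    [0,0,-0.07],
    [0,0,-0.11],
    [0,0,-0.15],
    [0,0,-0.19],
    [0,0,-0.23],
    [0,0,-0.25],
    [0,0,-0.25]
  ],
  "turn": [0,0,0,0,0,0,0,0]
}}

```text
time_s: 3.93
tcp_pos: [0.4821, -0.3711, 0.3343]
eef_rot: [-179.7, 0.4, -171.2]
contact_force: [1.2, 0.9, -3.0]
gripper_width: 0.0137
```

```bash
python3 -c "
from h import *
s=r.get_state();print(s['tcp_pos'],s['contact_force'],s['gripper_width'])
go(.48,-.20,.33,-17.9)
"
```

```text
[ 0.48207693 -0.37109847  0.33433199] [ 1.15762087  0.87453085 -2.97282365] 0.013729432243096947
tool shift [-0.0242  0.1694  0.0036] turn 0.4665 t 3.9333
```

Call:
{"op": "servo_tool", "data": {
  "grip": [1,1,1,1,1,1,1,1],
  "translation": [
    [-0.003,0.025,0],
    [-0.008,0.06,0],
    [-0.014,0.1,0],
    [-0.02,0.135,0],
    [-0.024,0.17,0],
    [-0.024,0.17,0],
    [-0.024,0.17,0],
    [-0.024,0.17,0]
  ],
  "turn": [0.1,0.2,0.3,0.4,0.467,0.467,0.467,0.467]
}}

```text
time_s: 4.6
tcp_pos: [0.478, -0.198, 0.3276]
eef_rot: [-180.0, -0.1, 162.2]
contact_force: [-0.2, -0.6, -3.2]
gripper_width: 0.0136
```

```bash
python3 -c "
from h import *
s=r.get_state();print(s['tcp_pos'],s['eef_rot'],s['gripper_width'])
snap('wrist','w3');snap('scene','scene3')
"
```

```text
[ 0.47802458 -0.198018    0.32761007] [-1.79992339e+02 -9.11372918e-02  1.62158009e+02] 0.01362592143567409
```

View pics/w3.png

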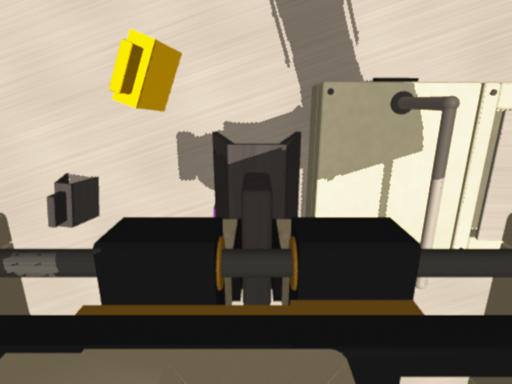

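View pics/scene3.png

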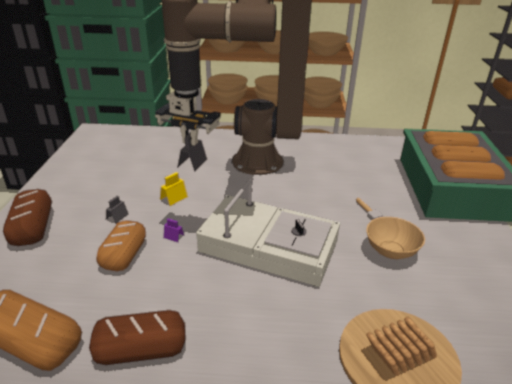

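```bash
python3 -c "
from h import *
p,d,c=load('w3')
z=cv2.resize(p[85:255,390:500],None,fx=4,fy=4,interpolation=cv2.INTER_CUBIC);cv2.imwrite('pics/w3z.png',z)
for u,v in [(447,120),(440,170),(434,215)]:
  print(onz(c,u,v,.19),dep(c,u,v,d))
"
```

```text
[ 0.48354439 -0.00849427  0.19      ] [ 0.48238731 -0.01111122  0.1946458 ]
[ 0.5301313  -0.02226699  0.19      ] [ 0.52791942 -0.02507572  0.1954365 ]
[ 0.57592819 -0.0354828   0.19      ] [ 0.572781   -0.03812543  0.19560021]
```

View pics/w3z.png

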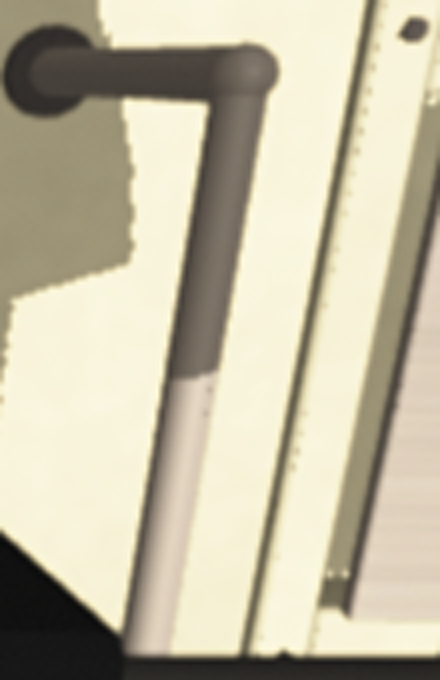

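```bash
python3 -c "
from h import *
p,d,c=load('w3');p0,d0,c0=load('top0')
f=lambda u,v:(390+(u+.5)/4-.5,85+(v+.5)/4-.5)
x=lambda u,v:(150+(u+.5)/4-.5,95+(v+.5)/4-.5)
P=[onz(c,*f(*a),.19) for a in [(236,130),(206,300),(154,600)]]
for q in P:print(q)
b=P[2]-P[0];print('yaw',np.degrees(np.arctan2(b[1],b[0])))
e=onz(c,*f(246,70),.19);print('near end',e)
print('tri near end',tri([(c,*f(246,70)),(c0,*x(411,392))]))
u=b/np.linalg.norm(b);print('mid from wrist',P[1]+u*((np.array([.554,-.036,.19])-P[1])@u), e+u*.095)
"
```

```text
[ 0.48134528 -0.00663831  0.19      ]
[ 0.52002049 -0.01961327  0.19      ]
[ 0.59608677 -0.04487093  0.19      ]
yaw -18.428415477300288
near end [ 0.46832442 -0.00241488  0.19      ]
tri near end (array([ 0.46373605, -0.00456583,  0.19455878]), [np.float64(0.0037051395594571274), np.float64(0.0037051395594570194)])
mid from wrist [ 0.5555189  -0.03144157  0.19      ] [ 0.55845276 -0.03244624  0.19      ]
```

```bash
python3 -c "
from h import *
go(.556,-.0325,.325,-18.2)
"
```

```text
tool shift [-0.0227  0.1824  0.0026] turn 0.0041 t 4.7
```

Call:
{"op": "servo_tool", "data": {
  "grip": [1,1,1,1,1,1,1,1],
  "translation": [
    [-0.003,0.025,0],
    [-0.008,0.06,0],
    [-0.013,0.1,0],
    [-0.018,0.14,0],
    [-0.022,0.17,0],
    [-0.023,0.182,0],
    [-0.023,0.182,0],
    [-0.023,0.182,0]
  ],
  "turn": [0.004,0.004,0.004,0.004,0.004,0.004,0.004,0.004]
}}

```text
time_s: 5.37
tcp_pos: [0.5565, -0.0328, 0.3276]
eef_rot: [-179.9, -0.1, 161.8]
contact_force: [-0.4, 0.2, -3.8]
gripper_width: 0.0136
```

```bash
python3 -c "
from h import *
s=r.get_state();print(s['tcp_pos'],s['eef_rot'],s['gripper_width'])
go(.556,-.0325,.23,-18.2)
p,d,c=snap('wrist','w4');p,d,c=snap('scene','scene4')
cv2.imwrite('pics/s4z.png',cv2.resize(p[130:280,170:350],None,fx=4,fy=4))
"
```

```text
[ 0.55650097 -0.03279668  0.32761985] [-1.79935168e+02 -8.97745372e-02  1.61829416e+02] 0.013645223524955365
tool shift [0.0004 0.0002 0.0976] turn 0.0005 t 5.3667
```

View pics/w4.png

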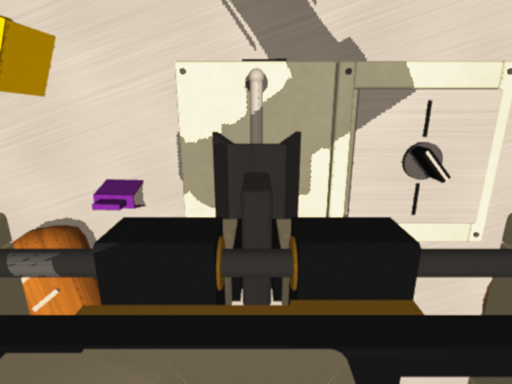

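View pics/s4z.png

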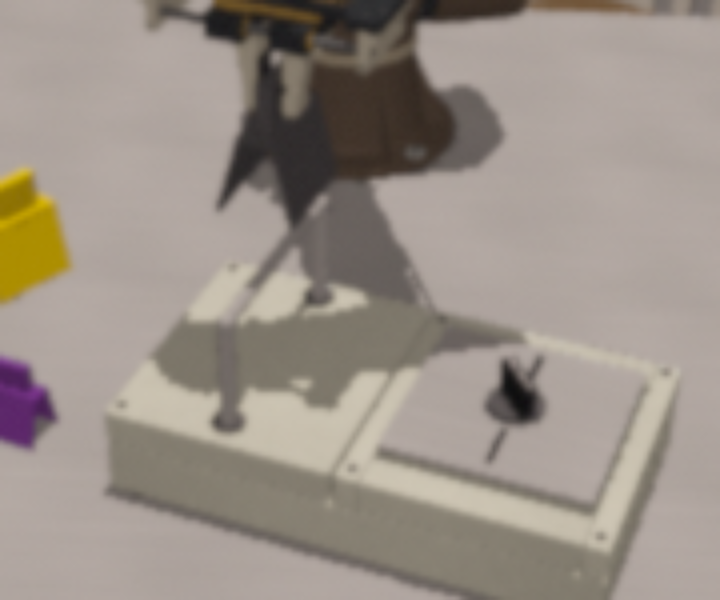

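Call:
{"op": "servo_tool", "data": {
  "grip": [1,1,1,1,1,1,1],
  "translation": [
    [0,0,0.03],
    [0,0,0.06],
    [0,0,0.085],
    [0,0,0.1],
    [0,0,0.11],
    [0,0,0.114],
    [0,0,0.114]
  ],
  "turn": [0,0,0,0,0,0,0]
}}

```text
time_s: 6.05
tcp_pos: [0.5562, -0.0332, 0.2143]
eef_rot: [-180.0, -0.0, 161.8]
contact_force: [-0.4, 0.1, -2.5]
gripper_width: 0.0138
```

Call:
{"op": "servo_tool", "data": {
  "grip": [1,1,1],
  "translation": [
    [0,0,0.002],
    [0,0,0.004],
    [0,0,0.004]
  ],
  "turn": [0,0,0]
}}

```text
time_s: 6.3
tcp_pos: [0.5567, -0.0323, 0.2112]
eef_rot: [180.0, 0.1, 161.8]
contact_force: [-1.0, 0.3, -3.6]
gripper_width: 0.0137
```

Call:
{"op": "servo_tool", "data": {
  "grip": [1,1,1],
  "translation": [
    [0,0,0.002],
    [0,0,0.004],
    [0,0,0.004]
  ],
  "turn": [0,0,0]
}}

```text
time_s: 6.55
tcp_pos: [0.5568, -0.0322, 0.2073]
eef_rot: [180.0, 0.1, 161.9]
contact_force: [-1.3, -0.2, 0.5]
gripper_width: 0.0138
```

```bash
python3 -c "
from h import *
p,d,c=snap('scene','scene5')
cv2.imwrite('pics/s5z.png',cv2.resize(p[130:280,170:350],None,fx=4,fy=4))
"
```

```text
(no output)
```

View pics/s5z.png

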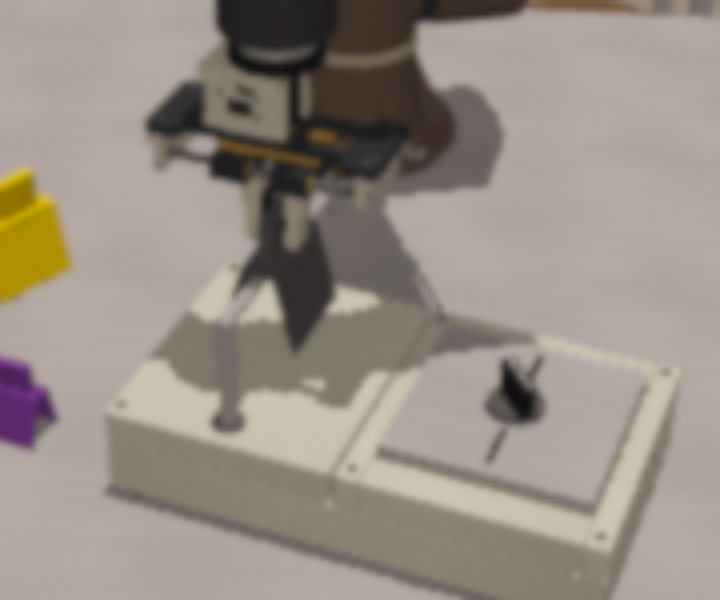

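The deflector sits astride the bar, and the force reading has shifted by about +4 N, so its weight is off the gripper. Releasing it now.

Call:
{"op": "servo_tool", "data": {
  "grip": [0.7,0.6,0.5,0.4,0.2,0,-0.2,-0.2,-0.2,-0.2],
  "translation": [
    [0,0,0],
    [0,0,0],
    [0,0,0],
    [0,0,0],
    [0,0,0],
    [0,0,0],
    [0,0,0],
    [0,0,0],
    [0,0,0],
    [0,0,0]
  ],
  "turn": [0,0,0,0,0,0,0,0,0,0]
}}

```text
time_s: 7.43
tcp_pos: [0.5564, -0.0324, 0.2065]
eef_rot: [-180.0, -0.0, 161.8]
contact_force: [0.7, 0.7, 0.0]
gripper_width: 0.0522
```

Call:
{"op": "servo_tool", "data": {
  "grip": [-0.2,-0.2,-0.2,-0.2,-0.2,-0.2,-0.2],
  "translation": [
    [0,0,-0.01],
    [0,0,-0.03],
    [0,0,-0.06],
    [0,0,-0.09],
    [0,0,-0.12],
    [0,0,-0.12],
    [0,0,-0.12]
  ],
  "turn": [0,0,0,0,0,0,0]
}}

```text
time_s: 8.02
tcp_pos: [0.5572, -0.0322, 0.3293]
eef_rot: [179.9, 0.2, 161.8]
contact_force: [-0.1, -0.4, -0.3]
gripper_width: 0.0525
```

```bash
python3 -c "
from h import *
p,d,c=snap('scene','scene6')
cv2.imwrite('pics/s6z.png',cv2.resize(p[130:280,170:350],None,fx=4,fy=4))
p,d,c=snap('wrist','w6')
"
```

```text
(no output)
```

View pics/s6z.png

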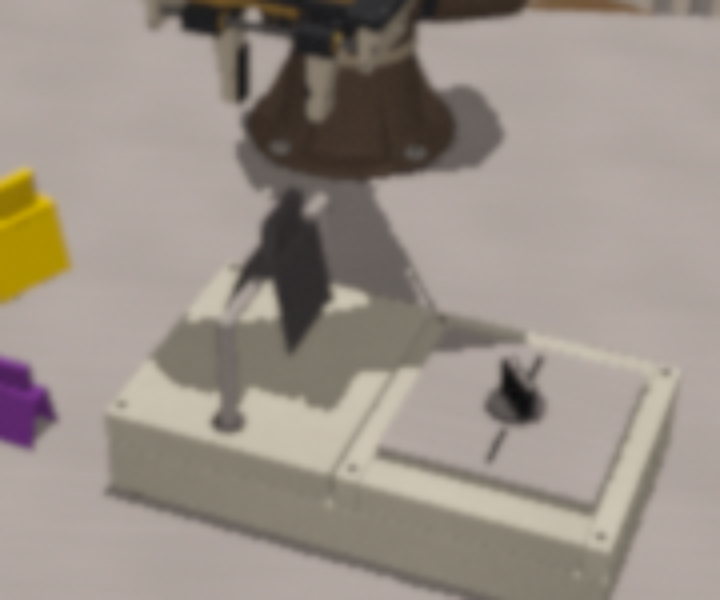

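View pics/w6.png

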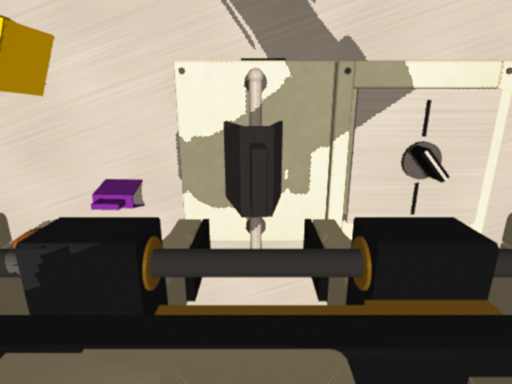

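The deflector hangs on the bar, upright and clear of the fingers, at about (253,170) in the wrist view. Next is the fastener, near (428,162).

```bash
python3 -c "
from h import *
p,d,c=load('w6')
z=cv2.resize(p[90:220,370:490],None,fx=5,fy=5,interpolation=cv2.INTER_CUBIC);cv2.imwrite('pics/w6z.png',z)
go(.649,.153,.29,-18.2)
"
```

```text
tool shift [-0.0305  0.205   0.0365] turn 0.0004 t 8.1167
```

View pics/w6z.png

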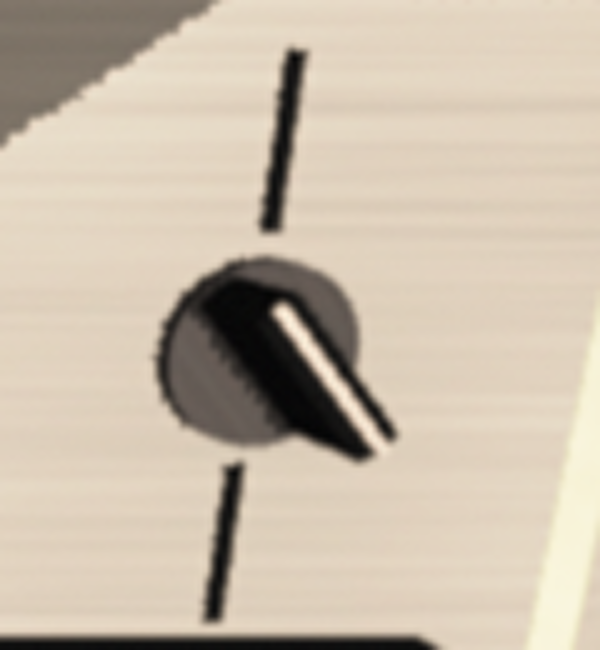

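```bash
python3 -c "
from h import *
p,d,c=load('w6')
f=lambda u,v:(370+(u+.5)/5-.5,90+(v+.5)/5-.5)
def yaw(a,b): return np.degrees(np.arctan2(b[1]-a[1],b[0]-a[0]))
a=onz(c,*f(281,307),.138);b=onz(c,*f(384,446),.138);print(a,b,(a+b)/2,np.linalg.norm(a-b),yaw(a,b))
g=[onz(c,*f(*q),.102) for q in [(297,50),(270,230),(234,465),(212,620)]]
print(g,(g[1]+g[2])/2,yaw(g[0],g[3]),[np.linalg.norm(g[i]-g[j]) for i,j in ((0,1),(1,2),(2,3))])
t,R=tool();print((R.T@(g[1]-t)), dep(c,*f(330,370),d),dep(c,*f(450,200),d))
"
```

```text
[0.60403773 0.15819273 0.138     ] [0.64450628 0.17562428 0.138     ] [0.62427201 0.16690851 0.138     ] 0.044063162896733496 23.303624255435384
[array([0.55485214, 0.18981889, 0.102     ]), array([0.59590308, 0.17618527, 0.102     ]), array([0.65356749, 0.15682797, 0.102     ]), array([0.69458598, 0.14355268, 0.102     ])] [0.62473528 0.16650662 0.102     ] -18.31983080348443 [np.float64(0.043255695322216875), np.float64(0.06082672207972962), np.float64(0.04311321942782951)]
[0.02707335 0.21044381 0.22451324] [0.62165423 0.16566077 0.1396499 ] [0.60302679 0.22081489 0.10053116]
```

Call:
{"op": "servo_tool", "data": {
  "grip": [-0.3,-0.3,-0.3,-0.3,-0.3,-0.3,-0.3,-0.3,-0.3],
  "translation": [
    [-0.003,0.025,0],
    [-0.008,0.06,0],
    [-0.013,0.1,0],
    [-0.02,0.14,0.01],
    [-0.025,0.17,0.02],
    [-0.03,0.2,0.03],
    [-0.03,0.205,0.036],
    [-0.03,0.205,0.036],
    [-0.03,0.205,0.036]
  ],
  "turn": [0,0,0,0,0,0,0,0,0]
}}

```text
time_s: 8.87
tcp_pos: [0.6482, 0.1529, 0.289]
eef_rot: [-179.9, -0.1, 161.9]
contact_force: [-0.8, 0.2, -0.1]
gripper_width: 0.057
```

```bash
python3 -c "
from h import *
print(r.get_state()['tcp_pos'],r.get_state()['joints'])
p,d,c=snap('wrist','w7')
z=cv2.resize(p[60:220,190:330],None,fx=5,fy=5,interpolation=cv2.INTER_CUBIC);cv2.imwrite('pics/w7z.png',z[:,:])
"
```

```text
[0.64822714 0.15291189 0.28898605] [ 3.00115805e+01  1.81236009e+01  5.21878302e+00  2.62572426e-03
 -7.72820038e+01 -1.38148534e+02]
```

View pics/w7.png

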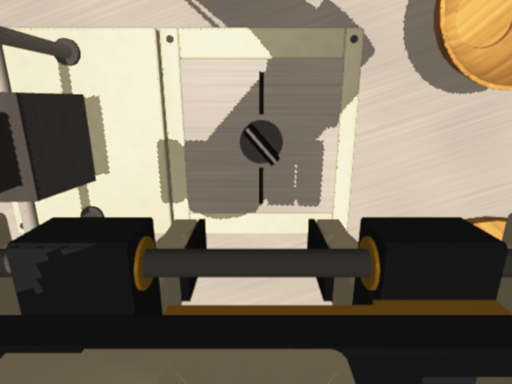

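View pics/w7z.png

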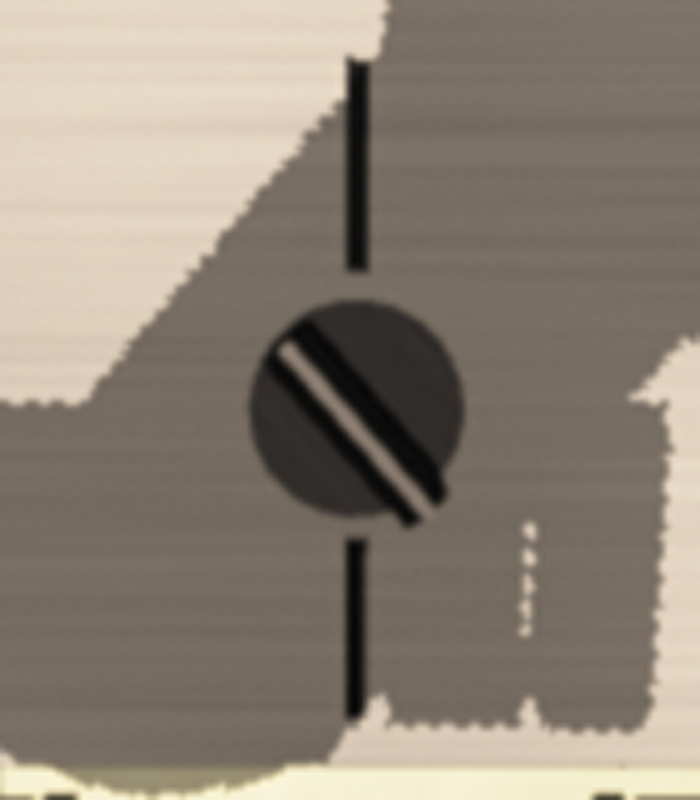

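```bash
python3 -c "
from h import *
p,d,c=load('w7');p6,d6,c6=load('w6')
f=lambda u,v:(190+(u+.5)/5-.5,60+(v+.5)/5-.5)
f6=lambda u,v:(370+(u+.5)/5-.5,90+(v+.5)/5-.5)
def yaw(a,b): return np.degrees(np.arctan2(b[1]-a[1],b[0]-a[0]))
a=onz(c,*f(286,347),.138);b=onz(c,*f(425,512),.138);print(a,b,(a+b)/2,np.linalg.norm(a-b),yaw(a,b))
g=[onz(c,*f(*q),.102) for q in [(358,60),(357,270),(356,540),(354,718)]]
print((g[1]+g[2])/2,yaw(g[0],g[3]))
print(tri([(c,*f(286,347)),(c6,*f6(281,307))]),tri([(c,*f(425,512)),(c6,*f6(384,446))]))
print(tri([(c,*f(357,270)),(c6,*f6(270,230))]),tri([(c,*f(356,540)),(c6,*f6(234,465))]))
go(.6245,.1665,.20,23.4)
"
```

```text
[0.60398371 0.15832061 0.138     ] [0.64466567 0.17469975 0.138     ] [0.62432469 0.16651018 0.138     ] 0.043855421956811594 21.930420769727085
[0.62460478 0.16687826 0.102     ] -18.389222968500196
(array([0.60404256, 0.15828867, 0.13784177]), [np.float64(5.169785895212335e-05), np.float64(5.169785895214452e-05)]) (array([0.64413799, 0.17481387, 0.13937784]), [np.float64(0.00025825201869289277), np.float64(0.00025825201869275545)])
(array([0.59587369, 0.17633878, 0.1017718 ]), [np.float64(0.00010310287778039423), np.float64(0.00010310287778052987)]) (array([0.65377804, 0.15725418, 0.10113384]), [np.float64(0.00016683958867322383), np.float64(0.00016683958867313406)])
tool shift [0.0271 0.006  0.0902] turn -0.7256 t 8.9167
```

Call:
{"op": "servo_tool", "data": {
  "grip": [-0.3,-0.3,-0.3,-0.3,-0.3,-0.3,-0.3,-0.3,-0.3],
  "translation": [
    [0.013,0.003,0.02],
    [0.027,0.006,0.04],
    [0.027,0.006,0.06],
    [0.027,0.006,0.07],
    [0.027,0.006,0.08],
    [0.027,0.006,0.09],
    [0.027,0.006,0.09],
    [0.027,0.006,0.09],
    [0.027,0.006,0.09]
  ],
  "turn": [-0.11,-0.22,-0.33,-0.44,-0.55,-0.66,-0.715,-0.715,-0.715]
}}

```text
time_s: 9.67
tcp_pos: [0.6252, 0.1662, 0.2018]
eef_rot: [-180.0, 0.1, -157.4]
contact_force: [0.4, -0.9, 0.1]
gripper_width: 0.0567
```

```bash
python3 -c "
from h import *
s=r.get_state();print(s['tcp_pos'],s['eef_rot'])
go(.6245,.1666,.112,22.7)
p,d,c=snap('wrist','w8')
print([proj(c,np.array([.6245,.1666,z])) for z in (.108,.138)])
"
```

```text
[0.62524574 0.16624678 0.20180444] [-1.79996720e+02  8.92612846e-02 -1.57384885e+02]
tool shift [0.0007 0.0006 0.0898] turn -0.0015 t 9.6667
[(np.float64(256.97195010004646), np.float64(185.04508044961477)), (np.float64(257.04440377215695), np.float64(195.8025440256776))]
```

View pics/w8.png

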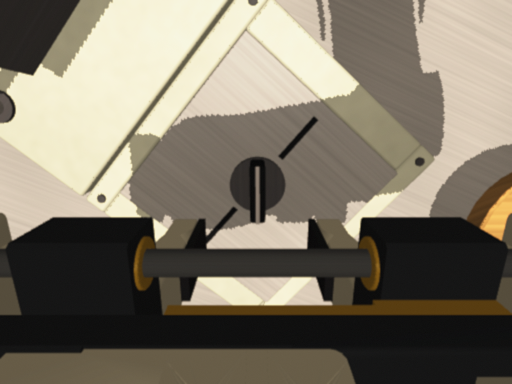

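The grip bar is at (257,190), parallel to the pads and centred. I'll descend and grip it.

Call:
{"op": "servo_tool", "data": {
  "grip": [-0.3,-0.3,-0.3,-0.3,-0.3,1,1,1,1,1],
  "translation": [
    [0.001,0,0.03],
    [0.001,0,0.06],
    [0.001,0,0.08],
    [0.001,0,0.088],
    [0.001,0,0.088],
    [0.001,0,0.088],
    [0.001,0,0.088],
    [0.001,0,0.088],
    [0.001,0,0.088],
    [0.001,0,0.088]
  ],
  "turn": [0,0,0,0,0,0,0,0,0,0],
  "newtons": 15
}}

```text
time_s: 10.55
tcp_pos: [0.6246, 0.1671, 0.1136]
eef_rot: [180.0, 0.1, -157.2]
contact_force: [-0.8, -0.4, 0.8]
gripper_width: 0.029
```

Call:
{"op": "servo_tool", "data": {
  "grip": [1,1,1,1,1,1],
  "translation": [
    [0,0,0],
    [0,0,0],
    [0,0,0],
    [0,0,0],
    [0,0,0],
    [0,0,0]
  ],
  "turn": [0,0,0,0,0,0]
}}

```text
time_s: 11.05
tcp_pos: [0.6243, 0.1665, 0.1128]
eef_rot: [-180.0, 0.0, -157.2]
contact_force: [1.3, -3.5, 2.3]
gripper_width: 0.0117
```

Call:
{"op": "servo_tool", "data": {
  "grip": [1,1,1,1,1,1,1,1,1,1],
  "translation": [
    [0,0,0],
    [0,0,0],
    [0,0,0],
    [0,0,0],
    [0,0,0],
    [0,0,0],
    [0,0,0],
    [0,0,0],
    [0,0,0],
    [0,0,0]
  ],
  "turn": [0.09,0.18,0.27,0.36,0.45,0.54,0.63,0.72,0.72,0.72]
}}

```text
time_s: 11.88
tcp_pos: [0.6243, 0.1655, 0.1128]
eef_rot: [-179.9, 0.0, 161.5]
contact_force: [1.9, -7.3, 1.6]
gripper_width: 0.0117
```

Call:
{"op": "servo_tool", "data": {
  "grip": [-1,-1,-1,-1,-1,-1,-1,-1,-1,-1],
  "translation": [
    [0,0,0],
    [0,0,0],
    [0,0,0],
    [0,0,0],
    [0,0,0],
    [0,0,0],
    [0,0,0],
    [0,0,0],
    [0,0,-0.03],
    [0,0,-0.03]
  ],
  "turn": [0,0,0,0,0,0,0,0,0,0]
}}

```text
time_s: 12.72
tcp_pos: [0.6264, 0.1675, 0.147]
eef_rot: [179.8, 0.3, 161.6]
contact_force: [1.8, 0.9, 1.4]
gripper_width: 0.0728
```

Call:
{"op": "servo_tool", "data": {
  "grip": [-1,-1,-1,-1,-1],
  "translation": [
    [0,0,-0.03],
    [0,0,-0.06],
    [0,0,-0.08],
    [0,0,-0.08],
    [0,0,-0.08]
  ],
  "turn": [0,0,0,0,0]
}}

```text
time_s: 13.13
tcp_pos: [0.6248, 0.1672, 0.2243]
eef_rot: [179.8, 0.1, 161.5]
contact_force: [0.1, -0.7, -0.4]
gripper_width: 0.0872
```

```bash
python3 -c "
from h import *
p,d,c=snap('wrist','w9');snap('scene','scene9')
"
```

```text
(no output)
```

View pics/w9.png

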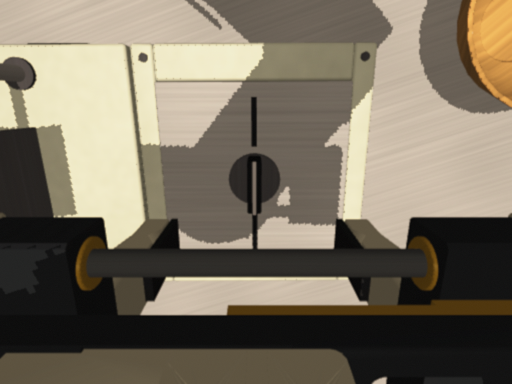

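View pics/scene9.png

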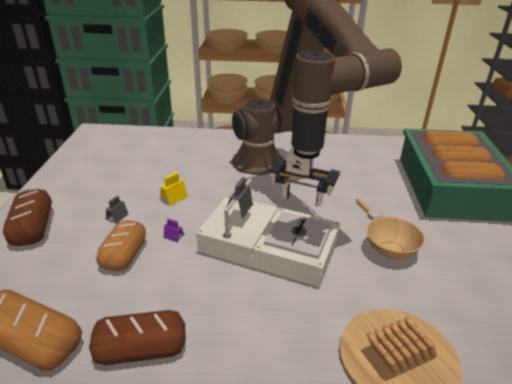

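The bar and slot are in line with the grooves at u≈254, and the deflector is still hanging. Next I press the cover with the fingers fully open, straddling the fastener.

Call:
{"op": "servo_tool", "data": {
  "grip": [-1,-1,-1,-1,-1,-1,-1],
  "translation": [
    [0,0,0.03],
    [0,0,0.06],
    [0,0,0.09],
    [0,0,0.105],
    [0,0,0.115],
    [0,0,0.118],
    [0,0,0.118]
  ],
  "turn": [0,0,0,0,0,0,0]
}}

```text
time_s: 13.82
tcp_pos: [0.6237, 0.1665, 0.1037]
eef_rot: [-179.9, -0.1, 161.5]
contact_force: [0.1, -0.3, 0.5]
gripper_width: 0.0876
```

Call:
{"op": "servo_tool", "data": {
  "grip": [-1,-1,-1,-1],
  "translation": [
    [0,0,0.003],
    [0,0,0.006],
    [0,0,0.009],
    [0,0,0.009]
  ],
  "turn": [0,0,0,0]
}}

```text
time_s: 14.15
tcp_pos: [0.6252, 0.1673, 0.097]
eef_rot: [179.9, 0.1, 161.6]
contact_force: [-0.6, 0.4, 6.8]
gripper_width: 0.0877
```

Call:
{"op": "servo_tool", "data": {
  "grip": [-1,-1,-1,-1,-1],
  "translation": [
    [0,0,0.002],
    [0,0,0.004],
    [0,0,0.006],
    [0,0,0.008],
    [0,0,0.008]
  ],
  "turn": [0,0,0,0,0]
}}

```text
time_s: 14.57
tcp_pos: [0.6252, 0.1673, 0.0904]
eef_rot: [179.9, 0.2, 161.6]
contact_force: [-3.7, -0.8, 12.2]
gripper_width: 0.0879
```

Call:
{"op": "servo_tool", "data": {
  "grip": [-1,-1,-1,-1],
  "translation": [
    [0,0,0.001],
    [0,0,0.002],
    [0,0,0.002],
    [0,0,0.002]
  ],
  "turn": [0,0,0,0]
}}

```text
time_s: 14.9
tcp_pos: [0.6253, 0.1673, 0.0902]
eef_rot: [179.9, 0.2, 161.6]
contact_force: [-8.1, 1.0, 25.0]
gripper_width: 0.088
```

Call:
{"op": "servo_tool", "data": {
  "grip": [-1,-1,-1],
  "translation": [
    [0,0,0.0005],
    [0,0,0.0005],
    [0,0,0.0005]
  ],
  "turn": [0,0,0]
}}

```text
time_s: 15.15
tcp_pos: [0.6253, 0.1673, 0.0902]
eef_rot: [179.9, 0.2, 161.6]
contact_force: [-9.7, -0.3, 28.5]
gripper_width: 0.0873
```

```bash
python3 -c "
from h import *
p,d,c=snap('scene','scene10');snap('wrist','w10')
cv2.imwrite('pics/s10z.png',cv2.resize(p[130:280,170:350],None,fx=4,fy=4))
print(r.get_state()['contact_force'])
"
```

```text
[-11.27390917   0.43905209  26.87553341]
```

View pics/s10z.png

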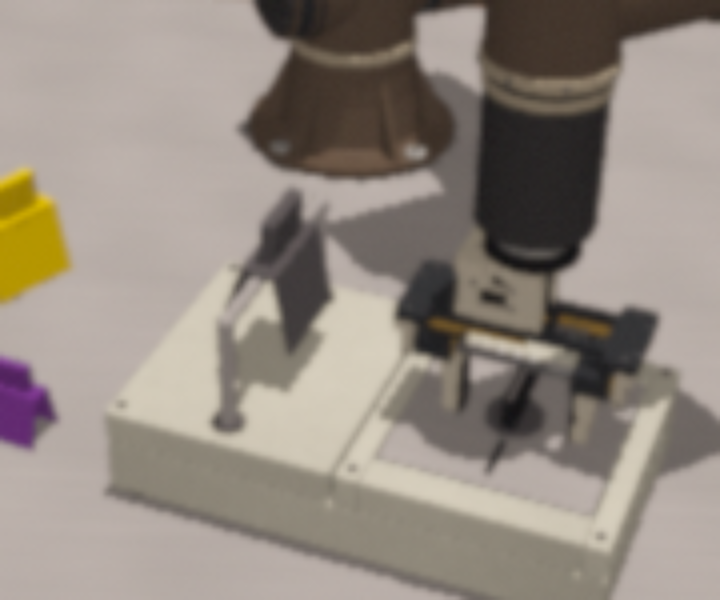

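View pics/w10.png

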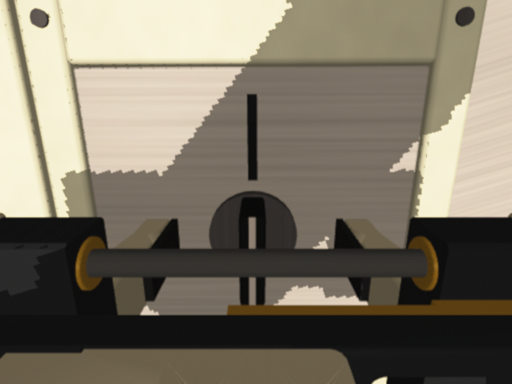

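The cover is flush with the frame, the fastener is aligned, and the deflector hangs upright on the bar clear of the gripper. The force is steady at about 27 N, so I'm handing the job in.

```bash
python3 -c "
from plant import order
print(order.close_job())"
```

```text
the job is handed in; nothing more can be done
None
```

I hung the larger grey deflector on the bar and let go. I then turned the fastener about 41° clockwise into line with the grooves. After that I opened the fingers to straddle it, pressed the cover down and handed the job in with the fingers still pressing. No verdict was reported.

**Last checks:**
- **Cover:** it looked flush with the frame. The TCP was at 0.0902 m, at the frame's height, and the downward push was 27–28 N, which is well past the spring's 12 N.
- **Fastener:** its slot was in line with the groove in the wrist view, judged by eye.
- **Deflector:** it hung upright on the bar, clear of the gripper.
- **Loaf, basket and brush:** no move touched them. I checked this by eye in the scene view before pressing and did not measure their positions afterwards.
- **Time:** about 15 s on the robot's clock.

**Disagreements:**
- An early triangulation of the deflector's ridge from the blurry top view gave 88 mm instead of 71 mm. The depth image and two wrist views gave 67–71 mm, so I used those.
- The top and wrist cameras differed by 4–5 mm on the bar's middle. I used the wrist camera.
- A sideways force of about 10 N remained on the fingers while pressing, probably friction.

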